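# Brush out a lidded beaker and hang the brush back

## Task

Take the lid off the beaker with the orange sleeve and lay it knob up on the green pad. Then take the bottle brush from its fork stand and scrub the inside of that beaker: push the brush right down to the bottom three times, drawing it up at least half the beaker's depth in between. Finally hang the brush back in its stand, leaving the beaker open and standing where it was, without shoving or tipping either beaker or the bottles.

Things in the scene. Friction and masses are not known exactly. Their poses are not given: they have to be found in the camera images.
- used_beaker: loose glass beaker with an orange sleeve round its foot, to be brushed; 105 mm tall, outer diameter 72 mm (76 mm at the flared rim), bore 66 mm, floor 6 mm thick, 0.3 kg. Origin: centre of its underside, z up. The lid sits on its rim at the start.
- clean_beaker: identical loose beaker with a blue sleeve, open and clean: a bystander, leave it alone. Origin: centre of its underside.
- lid: loose white lid, 76 mm diameter, 70 g: plug (48 mm across) from z 0 to 8 mm, disc from 8 to 14 mm, upright round black knob (18 to 22 mm across) from 14 to 46 mm. Origin: centre of the plug's underside, z up (knob up); on the beaker it lies 97 mm above the beaker's underside. The plug has 9 mm of play to each side.
- pad: green square pad, 120 x 120 x 3 mm, fixed on the worktop, free of other things; origin: centre of its underside. The lid is laid here, its centre within 35 mm of the pad's centre.
- stand: fixed fork stand. Origin on the worktop below the hanging place; fork open to its own -x, post at x = +62 mm. Two level tines, top 140 mm up, 12 mm wide, slot 18 mm wide, from x = -26 mm (open end, with lips 5 mm high) to +12 mm (slot's closed end). Base plate 8 mm thick, x -30 to +85 mm, 100 mm wide. Nothing of it is higher than 145 mm.
- hang_place (a point): point of the stand midway between the tines at the level of their top face (140 mm up): where the underside of the brush's collar rests, centred.
- brush: loose brush, 192 mm, 80 g, upright. Origin: centre of the bristle end (lowest point, 20 mm over the worktop when hung), z to the handle. Bristle head z 0-60 mm, solid to 44 mm diameter, yielding bristle tips to 53 mm; shaft 8 mm thick; collar z 120-128 mm, diameter 34 mm, rests on the tines; round red handle z 128-192 mm, 14 to 16 mm thick, gripped from above.
- brush_collar (a point): centre of the collar's underside, 120 mm above the bristle end. To come off the fork the brush is raised 10 to 40 mm, to clear the lips but keep the head below the tines, and drawn out of the open end; from 65 mm out the head is clear of the fork and may rise.
- tall_bottle: loose tall plastic bottle, 72 mm diameter, 215 mm tall: bystander and obstacle. Origin: centre of its underside.
- slim_bottle: loose slim plastic bottle, 60 mm diameter, 195 mm tall: bystander and obstacle. Origin: centre of its underside.
There are look-alikes about, which are no part of the job. Leave any red look-alike of the used_beaker alone. What is shaped like the lid but yellow is not meant.

How it is judged:
By the outcome, as a careful person would: the job done as asked, in the order asked, and still so for the second after the job is handed in, with the robot touching nothing.
It also fails if it takes over 72 s, if anything falls off the work surface, if the arm or the gripper's body presses on something with over 40 N, if the wrist force passes 120 N, or if a joint passes its speed limit or range.

## Robot

A 6-joint arm with a two-finger parallel gripper is mounted at the origin on a cart in front of the work surface, level with it; the furniture and walls round the work are solid. World frame = base frame: x ahead of the robot, y to its left, z up, the work surface at z = 0. Lengths are in mm, angles in rad, forces in N, time in s.
With the tool pointing down it reaches from about 350 to 775 mm from the base axis. Payload 7.3 kg.
Tool frame: the origin (TCP) lies midway between the tips of the shut fingers; the grasp point (between the pads) lies 19 mm behind it; z points along the fingers, y is the line along which they close (so a half turn about z gives the same grasp; the last joint's range is limited). The gripper opens to 92 mm and grips with 3 to 60 N. Pads are 19 mm wide; open, the fingers measure 130 mm over their backs; the gripper's body (75 mm by 190 mm) begins 47 mm behind the grasp point.
Start: joints at [-1.44, 0.342, 1.524, -0, 1.275, -0.146], TCP at [143.494, -505.033, 187.341] pointing down, gripper open.
Joint ranges: [-2.53, 2.53], [-0.77, 2.02], [0.04, 2.7], [-1, 4.14], [0.28, 2.66], [-3.11, 3.11]. Speed limits (rad/s): [2.57, 2.57, 3.14, 3.14, 3.14, 3.14].

## Interface

Orientations are given as [roll, pitch, yaw] about the fixed x, y, z axes, in that order (R = Rz(yaw) Ry(pitch) Rx(roll)).
In Python, from plant import readout, vision, order, models gives the robot as it stands. The module is installed in compiled form; this text tells all that it offers.
- The arm moves only by the tool step_arm, never from a script. Its argument "series" is text: rows parted by semicolons, each of 7 numbers parted by spaces: the gripper's target within -1 to 1 (shut at 1, half-way at 0, fully open at -1), then the shift along the tool's x, y, z each as a share of 80 mm, from -1 to 1, then the turn, a rotation vector about the tool's x, y, z each as a share of 2 pi rad, from -1 to 1. In form: jaw x y z ax ay az; .... A call has 1 to 20 rows; each row is the pose to reach, as a shift and turn from the pose commanded when the call began, along the tool's axes at that moment, turning the shorter way round; what a row does not reach only later rows make up. A row lasts 1/10 s, in which the tool goes at most 50 mm and 8.59 degrees, less where a joint would pass 70% of its speed; a pose out of reach is approached as far as the arm can. A call with a number of a shift or a turn outside -1 to 1 is refused whole. A call with a gripper value outside its range is refused whole. The fingers move at their own pace and stop on an object; the grip force is fixed at half the most. Time passes only in rows, so rows that repeat a pose let the fingers close. It gives the time, the measured TCP pose, the force, the opening and the grip force at its end, in the units of the state.
- readout.get_obs(): the state, without advancing time (a new reading comes with each control period).
- vision.capture(name): name is "scene" or "top"; returns a dict with "frame" (400x640x3 uint8, red, green, blue), "depth" (400x640 float32, mm along the optical axis (not along the pixel's ray), 0 where there is no reading), "fovy" (degrees; the focal length in pixels is half the picture's height over the tangent of half this angle, whatever the lens; pixels are square), "cx", "cy" (the principal point, pixels), "rvec" (rotation vector, rad) and "tvec" (3), from world to camera coordinates, as OpenCV has them. Camera axes: x right, y down, z forward; pixel columns grow to the right and rows downward; lengths in mm; the calibration is good to about 2 mm. A picture is of the moment at which its call begins.
- order.close_job(): hands the job in; it is judged then, once.
Trained networks look in a picture, given as the dict that the camera call returned (one of the last four; its "shot" number tells which), for a name from the list of things; names that differ only in an ending like _2 or _b are one class to them, and where a whole thing is asked for, a point or a joint stands for the part that bears it (a point fixed in the world has none). Each returns a list of dicts, best first, with "p" (0 to 1); they miss things now and then, are a little off and sometimes report something else, mostly with a low value. They report only what shows in the picture. A call takes as long as a camera call. They do not tell look-alikes from the thing itself.
- models.look_for(picture, thing): "position" ([column, row] in pixels, amid what is visible of it).
- models.pinpoint(picture, thing): "position" ([column, row] in pixels: a listed point, or the origin of a listed thing).
The state is a dict: "time": time; "joint_positions": joint angles; "dq": joint speeds; "tau": joint torques, N m; "tool_pos": TCP position; "tcp_rot": TCP orientation; "contact_force": force on the tool from outside, world axes, zero at the start; "moment": the same for the moment, N m; "grip_width": finger opening in mm; "finger_force": force on a finger pad.
Only numpy, scipy, OpenCV 4.12 (cv2) and the standard library are available. Lean on these libraries where they do the work, as an engineer would, in place of code of your own. Each camera call takes 0.05 s, during which the arm holds its last target. There are 200 camera calls.

## Working session

There is one attempt and no reset: what is moved stays moved. The work goes in short steps, Python scripts to look and compute and a tool call to move; the robot and the scene stay as the last step left them, time stands still between calls to the robot, and variables do not carry over. Pictures are saved under pics/ and viewed, at most 10 in all, crops included, and the job is handed in when it is done.

Besides the shell and the picture viewer there is one more tool, called after ">>>" by a JSON object that holds its "op" and its "data", one argument or row to a line. step_arm: Moves the arm, as the interface text tells. Shift numbers are shares of 80 mm and turn numbers shares of 2 pi rad, none past 1 either way. Its arguments: {"type":"object","properties":{"series":{"type":"string"}},"required":["series"]}

```bash
mkdir -p pics
cat > h.py <<'E'
import numpy as np, cv2
from plant import readout, vision, order, models
def cam(n):
    p=vision.capture(n); p['R']=cv2.Rodrigues(np.array(p['rvec'],float))[0]; p['t']=np.array(p['tvec'],float).ravel()
    p['f']=200/np.tan(np.radians(p['fovy'])/2); return p
def ray(p,uv):
    d=np.array([(uv[0]-p['cx'])/p['f'],(uv[1]-p['cy'])/p['f'],1.]); return -p['R'].T@p['t'], p['R'].T@d
def at_z(p,uv,z):
    c,d=ray(p,uv); return c+d*(z-c[2])/d[2]
def cloud(p):
    v,u=np.mgrid[0:400,0:640]; z=p['depth']
    X=np.stack([(u-p['cx'])/p['f']*z,(v-p['cy'])/p['f']*z,z],-1)
    return (X-p['t'])@p['R']
def save(p,n): cv2.imwrite('pics/'+n,p['frame'][:,:,::-1])
E
python3 - <<'E'
from h import *
np.set_printoptions(precision=1,suppress=True)
H=dict(used_beaker=0,clean_beaker=0,lid=97,pad=0,stand=0,hang_place=140,brush=20,brush_collar=140,tall_bottle=0,slim_bottle=0)
for n in ('scene','top'):
    p=cam(n); save(p,n+'1.png'); print(n,p['fovy'],-p['R'].T@p['t'],p['cx'],p['cy'])
    for k,z in H.items():
        for d in models.pinpoint(p,k)[:3]:
            print(k,round(d['p'],2),np.array(d['position']),at_z(p,d['position'],z))
E
```

```text
scene 44.75246879207492 [-162.   929.6 1234.8] 319.939789288396 192.04811881915666
used_beaker 0.94 [344.2 179.3] [ 548.1 -240.1    0. ]
used_beaker 0.73 [356.5 160. ] [ 568.2 -363.1    0. ]
used_beaker 0.62 [390.6 158.5] [ 460.2 -445.     0. ]
clean_beaker 0.72 [296.4 219.2] [576.5  27.    0. ]
clean_beaker 0.62 [344.8 174.8] [ 559.9 -263.     0. ]
lid 0.7 [346.5 160.9] [ 538.6 -237.2   97. ]
lid 0.48 [376.7 197.5] [ 352.9 -131.    97. ]
lid 0.46 [267.9 279.1] [447.2 332.7  97. ]
pad 0.81 [334.7 211.9] [484.4 -76.3   0. ]
stand 0.88 [267.3 284.1] [488.8 297.6   0. ]
hang_place 0.59 [259.3 252.7] [503.6 296.  140. ]
brush 0.59 [265.6 279.1] [494.3 296.2  20. ]
brush_collar 0.64 [261.2 254.4] [495.  297.8 140. ]
tall_bottle 0.97 [285.  243.3] [543.  136.5   0. ]
slim_bottle 0.93 [301.3 186.1] [ 661.7 -119.9    0. ]
top 43.42517693743235 [ 243.5  -58.1 1779.6] 330.8538138201166 194.10642854572896
used_beaker 0.81 [412.2 183.7] [ 562.9 -362.5    0. ]
used_beaker 0.65 [384.  191.1] [ 538.6 -259.7    0. ]
used_beaker 0.6 [433.7 215.7] [ 445. -433.    0.]
clean_beaker 0.65 [303.8 183.3] [574.8  27.9   0. ]
lid 0.71 [383.2 187.9] [ 533.6 -246.5   97. ]
lid 0.62 [372.2 236.6] [ 369.2 -202.4   97. ]
lid 0.5 [384.  191.8] [ 520.1 -248.6   97. ]
pad 0.73 [335.7 210.3] [473.8 -84.2   0. ]
stand 0.56 [227.9 211.9] [478.4 300.5   0. ]
hang_place 0.8 [219.8 201.4] [495.5 299.2 140. ]
brush 0.59 [224.6 208. ] [489.9 308.2  20. ]
brush_collar 0.47 [220.6 203.4] [488.8 296.5 140. ]
tall_bottle 0.69 [273.8 192.2] [545.2 136.2   0. ]
slim_bottle 0.61 [343.5 159.9] [ 657.3 -117.8    0. ]
```

View pics/scene1.png

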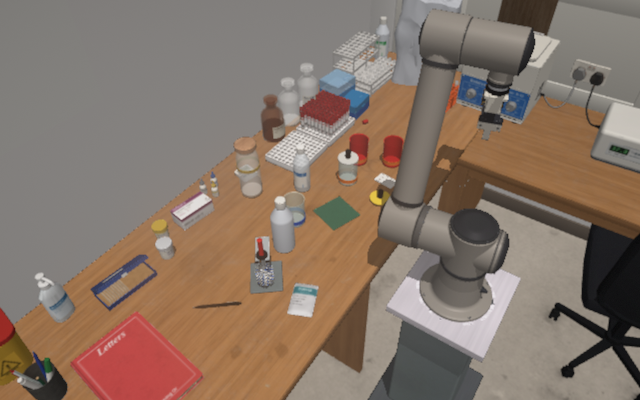

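View pics/top1.png

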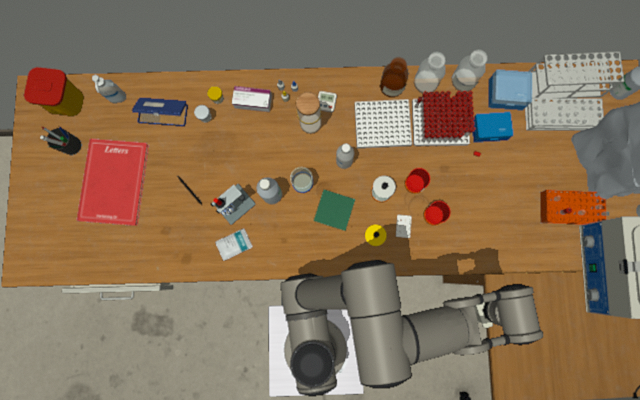

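The lid with black knob is at top (383,188) and scene (347,160), flanked by two red beakers at top (417,181) and (436,212). The stand is at top (235,203) with the red handle at (218,202). The pad is at (335,210) and the yellow decoy lid at (375,235). Next I refine these with depth.

Run:
```python
from h import *
np.set_printoptions(precision=1,suppress=True)
for n in ('top','scene'):
    p=cam(n); C=cloud(p); ok=p['depth']>0; F=p['frame'].astype(int); r,g,b=F[...,0],F[...,1],F[...,2]
    x,y,z=C[...,0],C[...,1],C[...,2]
    def box(cx,cy,s,z0,z1): return ok&(abs(x-cx)<s)&(abs(y-cy)<s)&(z>z0)&(z<z1)
    def rep(nm,m):
        if m.sum()>3: 
            q=C[m]; print(n,nm,m.sum(),'med',np.median(q,0),'mid',(np.percentile(q,3,0)+np.percentile(q,97,0))/2,'span',np.ptp(q,axis=0))
    rep('liddisc',box(538,-245,60,103,120)&(F.min(-1)>150))
    rep('lidall',box(538,-245,60,103,120))
    rep('knob',box(538,-245,60,125,160))
    m=box(480,-80,110,-8,15)&(g>r+15)&(g>b+5); rep('pad',m)
    print(cv2.minAreaRect(C[m][:,:2].astype(np.float32)))
    rep('handle',box(492,300,70,150,230)&(r>g+50))
    rep('handletop',box(492,300,70,203,222))
    rep('tines',box(492,300,90,130,150))
    m=box(492,300,110,3,14);rep('base',m); print(cv2.minAreaRect(C[m][:,:2].astype(np.float32)))
    rep('clean rim',box(575,28,60,95,115))
    rep('tall top',box(545,136,50,190,235)); rep('slim top',box(658,-119,50,175,215))
    rep('orange',box(538,-250,60,-10,40)&(r>g+40)&(g>b+30))
    u0,v0,w,h,s=(200,150,130,97,6) if n=='top' else (235,220,80,80,6)
    cv2.imwrite(f'pics/{n}c.png',cv2.resize(p['frame'][v0:v0+h,u0:u0+w,::-1],None,fx=s,fy=s,interpolation=cv2.INTER_CUBIC))
```

```text
top liddisc 326 med [ 533.7 -243.2  111.3] mid [ 536.  -245.8  111.4] span [73.8 72.8 16.7]
top lidall 348 med [ 533.2 -245.1  111.2] mid [ 534.6 -245.9  111.5] span [75.3 72.8 16.7]
top knob 32 med [ 534.7 -244.7  140.4] mid [ 534.6 -246.4  140.3] span [17.4 17.7 20.3]
top pad 1049 med [476.2 -77.7   3.3] mid [476.4 -78.2   3.3] span [143.2 145.1  22.4]
((476.7079162597656, -77.68502807617188), (117.31614685058594, 118.20304107666016), 70.88733673095703)
top handle 35 med [487.  296.2 207.4] mid [489.  298.9 186. ] span [14.  12.6 60. ]
top handletop 19 med [489.5 299.2 209.5] mid [489.3 299.1 211.3] span [14.  12.6  8.3]
top tines 329 med [506.8 275.4 140.6] mid [503.5 279.5 140.9] span [ 92.4 100.6  19.7]
top base 1136 med [482.4 276.3   6.2] mid [489.2 302.2   8. ] span [219.7 218.4  11. ]
((491.99859619140625, 300.63043212890625), (219.6037139892578, 218.44361877441406), 0.07225747406482697)
top clean rim 92 med [582.4  30.3 103.7] mid [574.6  33.5 104.1] span [73.2 71.8 19.6]
top tall top 99 med [535.1 143.4 214.2] mid [535.2 144.2 208.7] span [32.3 32.2 32.1]
top slim top 72 m
[... 747 characters left out ...]
304.2 207.6] mid [491.  303.3 207.8] span [13.3 13.8 11.5]
scene tines 272 med [500.3 287.9 139.5] mid [504.7 284.7 141.2] span [ 92.8 103.8  18.5]
scene base 819 med [486.3 289.3   5.8] mid [480.5 304.2   7. ] span [219.7 218.3  10.2]
((491.849853515625, 300.62908935546875), (218.3603515625, 219.4514923095703), 89.88642883300781)
scene clean rim 94 med [578.   22.1 100.2] mid [579.1  35.1 100.7] span [77.7 75.8 13.6]
scene tall top 118 med [535.4 153.6 210.5] mid [538.4 149.6 203.7] span [34.3 34.  28. ]
scene slim top 62 med [ 653.2 -109.5  190.2] mid [ 653.3 -112.8  187. ] span [33.  32.4 24.1]
scene orange 361 med [ 509.  -220.5   -1.8] mid [ 536.8 -249.2    9.9] span [120.  118.8  44.1]
```

View pics/topc.png

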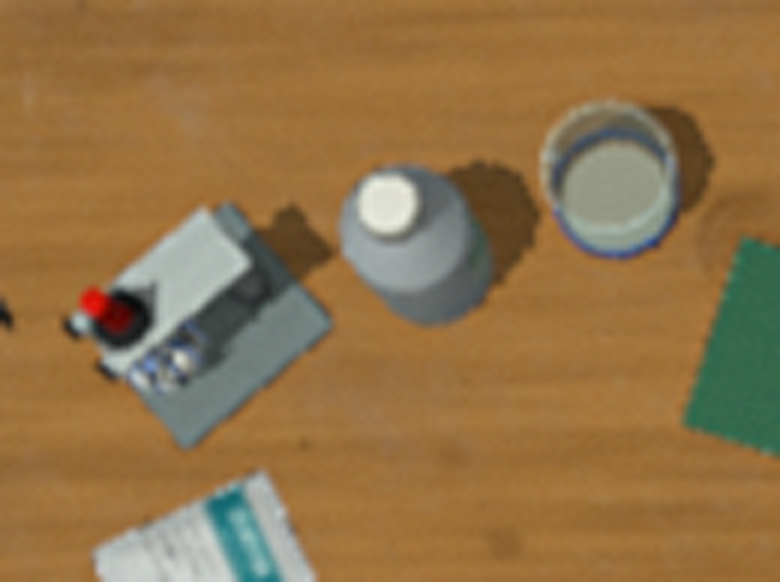

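View pics/scenec.png

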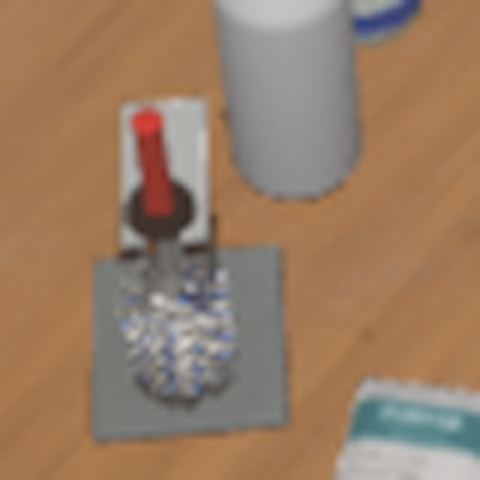

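Run:
```python
from h import *
from scipy.spatial.transform import Rotation as Ro
np.set_printoptions(precision=3,suppress=True)
o=readout.get_obs(); print({k:o[k] for k in('time','joint_positions','tool_pos','tcp_rot','grip_width')}); R=Ro.from_euler('xyz',o['tcp_rot']); print(R.as_matrix())
print('turn',(R.inv()*Ro.from_matrix(np.diag([1,-1,-1]))).as_rotvec()/2/np.pi)
for n in ('top','scene'):
    p=cam(n); C=cloud(p); x,y,z=C[...,0],C[...,1],C[...,2]; F=p['frame'].astype(int)
    m=(p['depth']>0)&(abs(x-510)<80)&(abs(y-275)<80)&(z>133)&(z<146)&(F.min(-1)>90)
    q=C[m]; print(n,m.sum(),cv2.minAreaRect(q[:,:2].astype(np.float32)),np.median(q,0))
    m=(p['depth']>0)&(abs(x-480)<100)&(abs(y-275)<100)&(z>-8)&(z<20)&(F[...,2]>F[...,0]-12)&(F.min(-1)>80)&(F.min(-1)<150)
    m=cv2.morphologyEx(m.astype(np.uint8),cv2.MORPH_OPEN,np.ones((3,3)))>0
    q=C[m]; print(n,m.sum(),cv2.minAreaRect(q[:,:2].astype(np.float32)),np.median(q,0))
```

```text
{'time': 1.2, 'joint_positions': array([-1.44 ,  0.342,  1.524,  0.   ,  1.275, -0.146]), 'tool_pos': array([ 143.51 , -505.02 ,  187.341]), 'tcp_rot': array([ 3.141, -0.   ,  0.277]), 'grip_width': 91.73808487838909}
[[ 0.962  0.273  0.   ]
 [ 0.273 -0.962 -0.   ]
 [ 0.     0.    -1.   ]]
turn [ 0.    -0.     0.044]
top 244 ((504.21044921875, 278.3303527832031), (42.00920867919922, 94.04022216796875), 39.94025421142578) [512.789 269.002 140.148]
top 319 ((478.5321960449219, 258.40594482421875), (79.84186553955078, 181.65325927734375), 72.32067108154297) [483.167 256.174   7.802]
scene 187 ((508.0415344238281, 281.3908996582031), (39.9456672668457, 103.91716766357422), 38.429229736328125) [511.216 271.153 138.352]
scene 557 ((477.7254638671875, 265.1890869140625), (158.9368438720703, 129.5592803955078), 39.666099548339844) [489.785 286.153   6.116]
```

>>> {"op": "step_arm", "data": {
  "series": "-1 0.5 0 -0.2 0 0 0.022; -1 0.95 0 -0.4 0 0 0.044; -1 0.95 0 -0.4 0 0 0.044; -1 0.95 0 -0.4 0 0 0.044"
}}

```text
time: 1.7
tool_pos: [217.0, -484.2, 219.4]
tcp_rot: [3.141, 0.0, 0.004]
contact_force: [0.4, -0.9, -0.6]
grip_width: 91.5
finger_force: 0.0
```

>>> {"op": "step_arm", "data": {
  "series": "-1 0.5 -0.375 0 0 0 0; -1 1 -0.75 0 0 0 0; -1 1 -0.75 0 0 0 0"
}}

```text
time: 2.0
tool_pos: [299.0, -421.1, 218.7]
tcp_rot: [-3.139, -0.001, 0.006]
contact_force: [-0.6, -0.3, -0.5]
grip_width: 92.1
finger_force: 0.0
```

>>> {"op": "step_arm", "data": {
  "series": "-1 0.5 -0.375 0 0 0 0; -1 1 -0.75 0 0 0 0; -1 1 -0.75 0 0 0 0"
}}

```text
time: 2.3
tool_pos: [378.9, -361.5, 218.7]
tcp_rot: [-3.14, -0.0, 0.006]
contact_force: [-0.8, -0.6, -0.6]
grip_width: 91.9
finger_force: 0.0
```

>>> {"op": "step_arm", "data": {
  "series": "-1 0.5 -0.375 0 0 0 0; -1 1 -0.75 0 0 0 0; -1 1 -0.75 0 0 0 0"
}}

```text
time: 2.6
tool_pos: [458.8, -302.0, 218.5]
tcp_rot: [-3.14, -0.0, 0.006]
contact_force: [0.2, -0.5, -0.6]
grip_width: 91.6
finger_force: 0.0
```

>>> {"op": "step_arm", "data": {
  "series": "-1 0.5 -0.375 0 0 0 0; -1 1 -0.75 0 0 0 0; -1 1 -0.75 0 0 0 0; -1 1 -0.75 0 0 0 0"
}}

```text
time: 3.0
tool_pos: [535.8, -245.1, 218.3]
tcp_rot: [3.142, 0.002, 0.002]
contact_force: [-0.8, -0.7, -0.1]
grip_width: 91.7
finger_force: 0.0
```

>>> {"op": "step_arm", "data": {
  "series": "-1 0 0 0.4 0 0 0; -1 0 0 0.8 0 0 0; -1 0 0 1 0 0 0; -1 0 0 1 0 0 0; -0.3 0 0 1 0 0 0;-0.3 0 0 1 0 0 0;-0.3 0 0 1 0 0 0"
}}

```text
time: 3.7
tool_pos: [536.9, -245.0, 140.7]
tcp_rot: [3.14, -0.002, -0.0]
contact_force: [-0.5, 0.7, -0.1]
grip_width: 72.5
finger_force: 0.0
```

Run:
```python
from h import *
for n,(u0,v0,w,h) in dict(scene=(300,110,90,90),top=(340,145,90,90)).items():
    p=cam(n); cv2.imwrite(f'pics/{n}g.png',cv2.resize(p['frame'][v0:v0+h,u0:u0+w,::-1],None,fx=6,fy=6,interpolation=cv2.INTER_CUBIC))
```

```text
(no output)
```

View pics/sceneg.png

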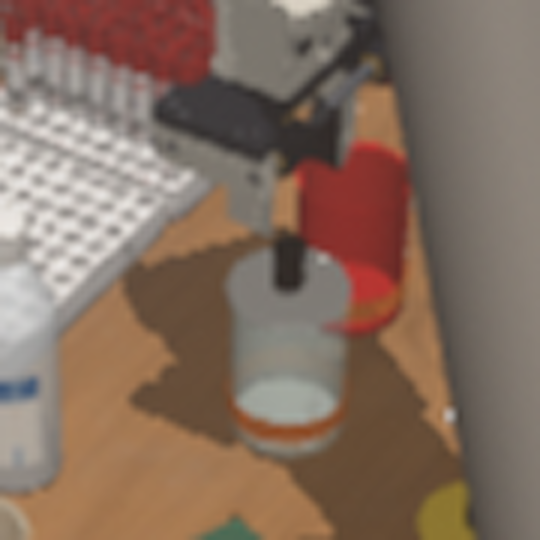

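Run:
```python
from h import *
np.set_printoptions(precision=1,suppress=True)
p=cam('scene')
P=np.array([[537,-245,141],[537,-209,141],[537,-281,141],[536.5,-244,143],[536.5,-244,111]],float)
q=cv2.projectPoints(P,np.array(p['rvec']),np.array(p['tvec']),np.array([[p['f'],0,p['cx']],[0,p['f'],p['cy']],[0,0,1]]),None)[0][:,0]
print((q-[300,110])*6)
C=cloud(p); m=(p['depth']>0)&(abs(C[...,0]-537)<70)&(abs(C[...,1]+245)<80)&(C[...,2]>145)&(C[...,2]<200)
v,u=np.nonzero(m)
for z0 in range(125,200,12):
    k=(p['depth']>0)&(abs(C[...,0]-537)<70)&(abs(C[...,1]+245)<80)&(C[...,2]>z0)&(C[...,2]<z0+12)
    print(z0,k.sum(),C[k].min(0),C[k].max(0))
print(readout.get_obs()['tool_pos'])
```

```text
[[289.8 242.8]
 [257.5 274.8]
 [321.3 211.5]
 [289.7 241.3]
 [288.4 282.8]]
125 13 [ 531.3 -254.2  125.2] [ 548.  -231.3  136.3]
137 16 [ 527.5 -252.9  137. ] [ 549.9 -231.9  144.3]Traceback (most recent call last):
  File "<stdin>", line 11, in <module>
    return umr_minimum(a, axis, None, out, keepdims, initial, where)
ValueError: zero-size array to reduction operation minimum which has no identity
```

View pics/topg.png

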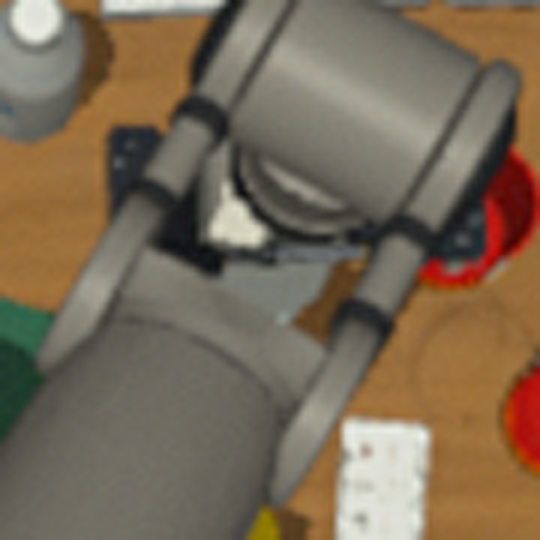

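Run:
```python
from h import *
np.set_printoptions(precision=0,suppress=True)
p=cam('scene'); C=cloud(p)
for v in range(126,152,3):
    print(v,[ (tuple(C[v,u].round().astype(int).tolist()) if p['depth'][v,u]>0 else 0) for u in range(334,360,4)])
print(readout.get_obs()['tool_pos'],readout.get_obs()['joint_positions'])
save(p,'sc_full.png')
p=cam('top'); C=cloud(p); print(p['depth'][185:190,375:392:4])
```

```text
126 [(552, -173, 285), (541, -181, 285), (530, -188, 285), (516, -190, 289), (516, -215, 274), (537, -279, 227), (526, -287, 227)]
129 [(540, -154, 290), (533, -168, 285), (520, -172, 287), (515, -188, 279), (698, -524, 0), (507, -227, 258), (673, -549, -5)]
132 [(536, -148, 283), (522, -151, 287), (511, -158, 288), (502, -167, 285), (504, -197, 266), (530, -269, 211), (660, -526, -1)]
135 [(537, -151, 269), (521, -149, 277), (503, -145, 287), (508, -178, 264), (504, -197, 253), (531, -271, 196), (583, -393, 98)]
138 [(539, -153, 255), (523, -152, 262), (504, -147, 273), (509, -180, 250), (595, -353, 104), (532, -273, 181), (588, -401, 76)]
141 [(703, -406, 10), (526, -158, 244), (508, -153, 255), (669, -446, -2), (597, -357, 86), (596, -385, 69), (583, -394, 68)]
144 [(705, -410, -9), (548, -193, 200), (531, -192, 207), (661, -433, -5), (582, -332, 94), (593, -381, 58), (581, -392, 56)]
147 [(688, -384, 0), (677, -397, -4), (533, -194, 192), (648, -413, -2), (584, -335, 77), (564, -331, 88), (548, -334, 93)]
150 [(681, -373, -6), (663, -374, 2), (652, -389, -3), (545, -243, 141), (585, -339, 59), (560, -326, 78), (547, -334, 79)]
[ 537. -244.  140.] [-1.  0.  1. -0.  1.  1.]
[[1453. 1457. 1516. 1458. 1446.]
 [1462. 1464. 1661. 1464. 1468.]
 [1535. 1543. 1537. 1545. 1541.]
 [1532. 1540. 1545. 1540. 1543.]
 [1534. 1692. 1689. 1692. 1696.]]
```

The scene depth puts the fingertips at about z 185, while the state says the TCP is at 140. The top view shows only the wrist over the lid. I'll descend to the planned height, which is safe either way, and measure again.

>>> {"op": "step_arm", "data": {
  "series": "-0.3 0 0 0.15 0 0 0; -0.3 0 0 0.3 0 0 0; -0.3 0 0 0.3 0 0 0; -0.3 0 0 0.3 0 0 0"
}}

```text
time: 4.35
tool_pos: [536.2, -243.9, 114.5]
tcp_rot: [-3.141, 0.001, 0.0]
contact_force: [-0.4, -0.1, 0.9]
grip_width: 59.9
finger_force: 0.0
```

Run:
```python
from h import *
p=cam('scene'); C=cloud(p)
for v in range(138,166,3):
    print(v,[ (tuple(C[v,u].round().astype(int).tolist()) if p['depth'][v,u]>0 else 0) for u in range(334,362,4)])
u0,v0,w,h=300,110,90,90
cv2.imwrite('pics/sg2.png',cv2.resize(p['frame'][v0:v0+h,u0:u0+w,::-1],None,fx=6,fy=6,interpolation=cv2.INTER_CUBIC))
```

```text
138 [(536, -149, 258), (526, -158, 257), (513, -161, 260), (503, -170, 258), (501, -193, 245), (532, -273, 181), (579, -385, 90)]
141 [(535, -148, 247), (521, -151, 251), (507, -152, 257), (508, -179, 238), (502, -196, 230), (531, -273, 168), (583, -394, 68)]
144 [(542, -157, 225), (523, -154, 235), (504, -148, 247), (508, -179, 226), (586, -338, 88), (531, -274, 154), (582, -393, 55)]
147 [(689, -385, -1), (526, -158, 219), (512, -160, 224), (650, -415, -5), (582, -332, 80), (564, -331, 88), (548, -335, 92)]
150 [(681, -373, -6), (545, -189, 177), (529, -190, 184), (543, -239, 144), (581, -332, 66), (562, -329, 76), (547, -334, 79)]
153 [(668, -353, -2), (657, -366, -6), (534, -197, 163), (538, -232, 137), (546, -274, 106), (533, -279, 108), (549, -338, 61)]
156 [(657, -337, -2), (572, -233, 108), (561, -242, 106), (542, -239, 117), (536, -256, 109), (525, -267, 106), (548, -337, 48)]
159 [(647, -321, -1), (562, -217, 109), (549, -222, 112), (538, -232, 110), (527, -241, 109), (514, -249, 109), (543, -330, 39)]
162 [(635, -303, 1), (560, -214, 98), (544, -215, 105), (527, -215, 112), (517, -227, 109), (506, -235, 109), (544, -333, 22)]
165 [(626, -289, 0), (565, -222, 76), (540, -209, 97), (524, -210, 104), (511, -217, 105), (506, -237, 93), (543, -332, 8)]
```

View pics/sg2.png

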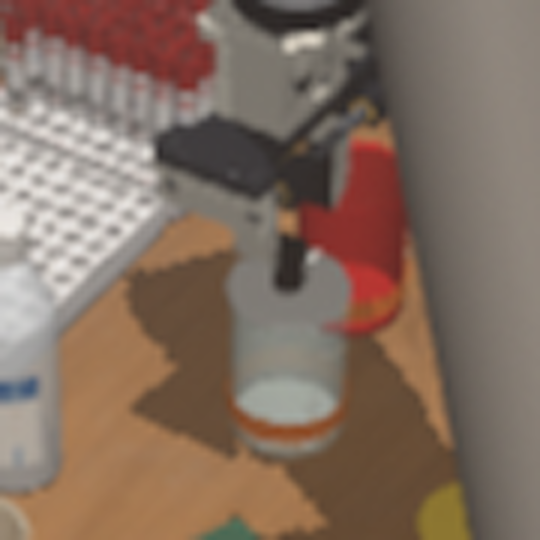

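The picture and depth still show the tips about 40 mm above the stated TCP, level with or above the knob top at crop (288,240). Closing here is the clean test: a width near 20 means the knob is held.

>>> {"op": "step_arm", "data": {
  "series": "1 0 0 0 0 0 0;1 0 0 0 0 0 0;1 0 0 0 0 0 0;1 0 0 0 0 0 0;1 0 0 0 0 0 0;1 0 0 0 0 0 0;1 0 0 0 0 0 0;1 0 0 0 0 0 0;1 0 0 0 0 0 0;1 0 0 0 0 0 0"
}}

```text
time: 5.4
tool_pos: [536.5, -244.1, 115.3]
tcp_rot: [3.142, 0.0, 0.0]
contact_force: [-0.3, -1.4, -0.4]
grip_width: 0.1
finger_force: 0.0
```

Run:
```python
from h import *
p=cam('scene'); C=cloud(p)
u0,v0,w,h=300,110,90,90
cv2.imwrite('pics/sg3.png',cv2.resize(p['frame'][v0:v0+h,u0:u0+w,::-1],None,fx=6,fy=6,interpolation=cv2.INTER_CUBIC))
```

```text
(no output)
```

View pics/sg3.png

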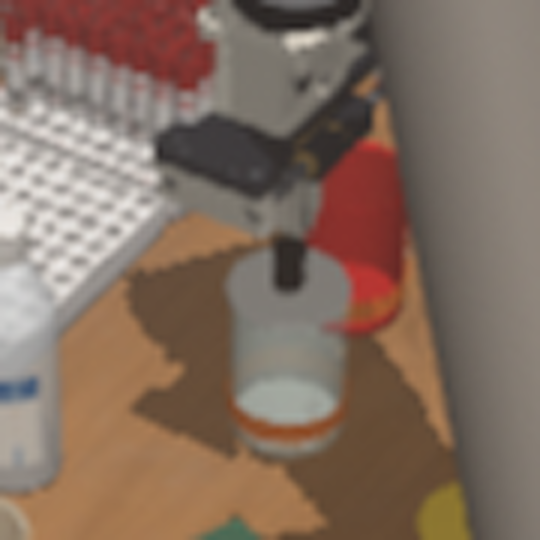

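The fingers shut to 0 above the knob, so the reported TCP z is too low, while xy fits. I'll measure the shut tip's height from depth.

Run:
```python
from h import *
p=cam('scene'); C=cloud(p)
for u in (346,347,348,349,350):
    print(u,[(v,*C[v,u].round().astype(int).tolist()) for v in range(140,160,1) if p['depth'][v,u]>0])
```

```text
346 [(140, 503, -171, 250), (141, 509, -181, 236), (142, 510, -183, 231), (143, 536, -227, 187), (144, 533, -220, 188), (145, 534, -224, 181), (146, 533, -221, 179), (147, 536, -226, 170), (148, 535, -225, 166), (149, 639, -397, 2), (150, 548, -248, 136), (151, 547, -246, 133), (152, 543, -239, 135), (153, 538, -232, 138), (154, 535, -226, 138), (155, 541, -236, 124), (156, 540, -235, 121), (157, 539, -234, 117), (158, 542, -238, 109), (159, 540, -236, 106)]
347 [(140, 509, -188, 236), (141, 509, -188, 232), (142, 530, -223, 196), (143, 527, -219, 196), (144, 528, -220, 191), (145, 531, -226, 181), (146, 529, -222, 180), (147, 530, -224, 174), (148, 529, -221, 172), (149, 536, -234, 155), (150, 540, -241, 145), (151, 538, -238, 142), (152, 535, -234, 142), (153, 533, -229, 142), (154, 539, -241, 127), (155, 537, -236, 126), (156, 535, -234, 124), (157, 539, -240, 113), (158, 536, -236, 113), (159, 535, -234, 110)]
348 [(140, 504, -185, 240), (141, 528, -226, 200), (142, 531, -231, 191), (143, 524, -219, 197), (144, 528, -226, 187), (145, 526, -224, 184), (146, 526, -223, 180), (147, 
[... 521 characters left out ...]
 158), (150, 535, -247, 143), (151, 536, -248, 137), (152, 532, -242, 139), (153, 528, -235, 141), (154, 529, -237, 133), (155, 533, -245, 122), (156, 534, -245, 117), (157, 530, -240, 118), (158, 531, -241, 112), (159, 527, -235, 113)]
350 [(140, 525, -234, 200), (141, 526, -236, 194), (142, 530, -244, 183), (143, 530, -244, 178), (144, 529, -242, 175), (145, 529, -243, 170), (146, 526, -237, 171), (147, 530, -244, 161), (148, 531, -246, 155), (149, 528, -242, 154), (150, 583, -335, 63), (151, 530, -246, 141), (152, 529, -244, 138), (153, 546, -273, 106), (154, 545, -271, 104), (155, 540, -263, 107), (156, 536, -257, 108), (157, 531, -248, 112), (158, 530, -248, 107), (159, 524, -237, 113)]
```

>>> {"op": "step_arm", "data": {
  "series": "-0.3 0 0 0 0 0 0;-0.3 0 0 0 0 0 0;-0.3 0 0 0 0 0 0;-0.3 0 0 0 0 0 0;-0.3 0 0 0.15 0 0 0;-0.3 0 0 0.3 0 0 0;-0.3 0 0 0.4 0 0 0;-0.3 0 0 0.45 0 0 0;-0.3 0 0 0.45 0 0 0"
}}

```text
time: 6.4
tool_pos: [536.0, -243.9, 78.2]
tcp_rot: [-3.141, 0.002, 0.0]
contact_force: [-0.2, 0.0, 0.4]
grip_width: 59.2
finger_force: 0.0
```

Run:
```python
from h import *
p=cam('scene'); C=cloud(p)
u0,v0,w,h=300,110,90,90
cv2.imwrite('pics/sg4.png',cv2.resize(p['frame'][v0:v0+h,u0:u0+w,::-1],None,fx=6,fy=6,interpolation=cv2.INTER_CUBIC))
```

```text
(no output)
```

View pics/sg4.png

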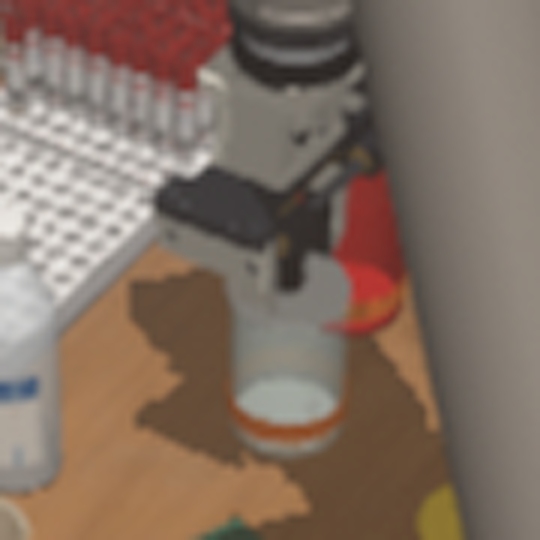

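The near fingertip is now at crop (255,300), beside and just above the disc, with the knob at (288,265) between the fingers and no contact. Now I grip.

>>> {"op": "step_arm", "data": {
  "series": "1 0 0 0 0 0 0;1 0 0 0 0 0 0;1 0 0 0 0 0 0;1 0 0 0 0 0 0;1 0 0 0 0 0 0;1 0 0 0 0 0 0;1 0 0 0 0 0 0;1 0 0 0 0 0 0"
}}

```text
time: 7.25
tool_pos: [536.6, -244.3, 79.5]
tcp_rot: [3.141, -0.0, 0.0]
contact_force: [0.6, 0.4, 1.4]
grip_width: 18.5
finger_force: 30.0
```

>>> {"op": "step_arm", "data": {
  "series": "1 0 0 -0.1 0 0 0;1 0 0 -0.25 0 0 0;1 0 0 -0.5 0 0 0;1 0 0 -0.8 0 0 0;1 0 0 -0.8 0 0 0"
}}

```text
time: 7.75
tool_pos: [538.6, -245.3, 147.7]
tcp_rot: [3.137, -0.007, 0.0]
contact_force: [1.7, -1.0, -0.4]
grip_width: 18.4
finger_force: 30.0
```

>>> {"op": "step_arm", "data": {
  "series": "1 -0.1 -0.25 0 0 0 0;1 -0.2 -0.5 0 0 0 0;1 -0.3 -0.8 0 0 0 0;1 -0.36 -1 0 0 0 0;1 -0.36 -1 0 0 0 0"
}}

```text
time: 8.25
tool_pos: [507.1, -162.3, 143.3]
tcp_rot: [-3.141, 0.001, 0.002]
contact_force: [0.7, -0.1, -0.9]
grip_width: 18.3
finger_force: 30.0
```

>>> {"op": "step_arm", "data": {
  "series": "1 -0.1 -0.25 0 0 0 0;1 -0.2 -0.5 0 0 0 0;1 -0.3 -0.8 0 0 0 0;1 -0.36 -1 0 0 0 0;1 -0.36 -1 0 0 0 0;1 -0.36 -1 0 0 0 0"
}}

```text
time: 8.85
tool_pos: [479.5, -84.7, 143.5]
tcp_rot: [3.141, -0.001, 0.001]
contact_force: [-0.4, -0.0, -0.5]
grip_width: 18.8
finger_force: 30.0
```

>>> {"op": "step_arm", "data": {
  "series": "1 0 0.02 0.3 0 0 0;1 0 0 0.7 0 0 0;1 0 0 1 0 0 0;1 0 0 1 0 0 0"
}}

```text
time: 9.25
tool_pos: [477.1, -84.5, 60.5]
tcp_rot: [-3.14, 0.006, -0.001]
contact_force: [-0.8, -0.2, -0.3]
grip_width: 18.6
finger_force: 30.0
```

>>> {"op": "step_arm", "data": {
  "series": "1 0 0 0.25 0 0 0;1 0 0 0.5 0 0 0;1 0 0 0.75 0 0 0;1 0 0 0.85 0 0 0;1 0 0 0.91 0 0 0;1 0 0 0.91 0 0 0;1 0 0 0.91 0 0 0"
}}

```text
time: 9.95
tool_pos: [479.6, -84.6, -8.6]
tcp_rot: [3.141, -0.002, 0.0]
contact_force: [0.4, 0.2, -0.3]
grip_width: 18.7
finger_force: 30.0
```

>>> {"op": "step_arm", "data": {
  "series": "1 0 0 0.03 0 0 0;1 0 0 0.06 0 0 0;1 0 0 0.06 0 0 0;1 0 0 0.06 0 0 0"
}}

```text
time: 10.35
tool_pos: [478.9, -84.2, -14.3]
tcp_rot: [3.141, 0.0, 0.0]
contact_force: [0.5, 0.4, 0.5]
grip_width: 18.7
finger_force: 30.0
```

>>> {"op": "step_arm", "data": {
  "series": "1 0 0 0.015 0 0 0;1 0 0 0.015 0 0 0;1 0 0 0.015 0 0 0"
}}

```text
time: 10.65
tool_pos: [479.0, -84.2, -14.6]
tcp_rot: [3.141, -0.001, 0.0]
contact_force: [-2.6, 1.2, 9.7]
grip_width: 18.4
finger_force: 30.0
```

Contact with the pad. Release, then rise.

>>> {"op": "step_arm", "data": {
  "series": "-0.3 0 0 0 0 0 0;-0.3 0 0 0 0 0 0;-0.3 0 0 0 0 0 0;-0.3 0 0 0 0 0 0;-0.3 0 0 0 0 0 0;-0.3 0 0 -0.3 0 0 0;-0.3 0 0 -0.7 0 0 0;-0.3 0 0 -1 0 0 0;-0.3 0 0 -1 0 0 0"
}}

```text
time: 11.55
tool_pos: [481.1, -84.9, 67.4]
tcp_rot: [3.139, -0.006, 0.0]
contact_force: [-0.2, 0.5, -0.1]
grip_width: 59.4
finger_force: 0.0
```

>>> {"op": "step_arm", "data": {
  "series": "-0.3 0 0 -0.5 0 0 0;-0.3 0 0 -1 0 0 0;-0.3 0 0 -1 0 0 0"
}}

```text
time: 11.85
tool_pos: [481.7, -85.1, 148.4]
tcp_rot: [3.139, -0.008, 0.0]
contact_force: [0.1, -0.0, 0.1]
grip_width: 59.7
finger_force: 0.0
```

>>> {"op": "step_arm", "data": {
  "series": "-0.3 0 -0.3 -0.5 0 0 0;-0.3 0 -0.6 -0.9 0 0 0;-0.3 0 -0.96 -0.9 0 0 0;-0.3 0 -0.96 -0.9 0 0 0"
}}

```text
time: 12.25
tool_pos: [478.6, -4.9, 216.0]
tcp_rot: [-3.141, 0.0, 0.003]
contact_force: [-0.2, -1.1, 0.6]
grip_width: 59.5
finger_force: 0.0
```

>>> {"op": "step_arm", "data": {
  "series": "-0.3 0.03 -0.5 0 0 0 0;-0.3 0.03 -0.96 0 0 0 0;-0.3 0.03 -0.96 0 0 0 0"
}}

```text
time: 12.55
tool_pos: [480.4, 72.2, 214.7]
tcp_rot: [-3.141, 0.003, 0.004]
contact_force: [0.1, -0.6, 0.3]
grip_width: 59.6
finger_force: 0.0
```

>>> {"op": "step_arm", "data": {
  "series": "-0.3 0.03 -0.5 0 0 0 0;-0.3 0.03 -0.96 0 0 0 0;-0.3 0.03 -0.96 0 0 0 0"
}}

```text
time: 12.85
tool_pos: [483.1, 148.4, 214.8]
tcp_rot: [-3.141, 0.002, 0.004]
contact_force: [0.4, -0.2, 0.1]
grip_width: 59.3
finger_force: 0.0
```

>>> {"op": "step_arm", "data": {
  "series": "-0.3 0.03 -0.5 0 0 0 0;-0.3 0.03 -0.96 0 0 0 0;-0.3 0.03 -0.96 0 0 0 0"
}}

```text
time: 13.15
tool_pos: [485.7, 224.7, 214.9]
tcp_rot: [3.142, 0.002, 0.003]
contact_force: [0.4, -0.1, -0.8]
grip_width: 59.9
finger_force: 0.0
```

>>> {"op": "step_arm", "data": {
  "series": "-0.3 0.03 -0.5 0 0 0 0;-0.3 0.05 -0.96 0 0 0 0;-0.3 0.05 -0.96 0 0 0 0;-0.3 0.05 -0.96 0 0 0 0;-0.3 0.05 -0.96 0 0 0 0"
}}

```text
time: 13.65
tool_pos: [490.2, 297.8, 215.9]
tcp_rot: [3.14, 0.001, -0.001]
contact_force: [-0.5, -0.5, 0.2]
grip_width: 59.4
finger_force: 0.0
```

Run:
```python
from h import *
np.set_printoptions(precision=1,suppress=True)
o=readout.get_obs(); print(o['tool_pos'],o['tcp_rot'],o['joint_positions'])
for n in ('top','scene'):
    p=cam(n); C=cloud(p); x,y,z=C[...,0],C[...,1],C[...,2]; F=p['frame'].astype(int); r,g,b=F[...,0],F[...,1],F[...,2]; ok=p['depth']>0
    m=ok&(abs(x-478)<60)&(abs(y+80)<60)&(z>8)&(z<30)&(F.min(-1)>120); 
    if m.sum(): print(n,'lid',m.sum(),np.median(C[m],0))
    m=ok&(abs(x-490)<40)&(abs(y-300)<40)&(z>150)&(z<222)&(r>g+50);
    if m.sum(): print(n,'handle',m.sum(),np.median(C[m],0),np.ptp(C[m],axis=0))
    m=ok&(abs(x-490)<60)&(abs(y-300)<80)&(z>223)&(z<290)&(r<g+50)
    for a in range(225,290,8):
        k=m&(z>=a)&(z<a+8)
        if k.sum(): print(n,a,k.sum(),C[k].min(0),C[k].max(0))
    if n=='scene':
        u0,v0=215,190
        cv2.imwrite('pics/br.png',cv2.resize(p['frame'][v0:v0+100,u0:u0+140,::-1],None,fx=5,fy=5,interpolation=cv2.INTER_CUBIC))
```

```text
[490.2 297.8 215.9] [ 3.1  0.  -0. ] [ 0.4  0.4  1.3 -0.   1.4  2. ]
top lid 314 [475.8 -82.5  17.2]
scene lid 220 [476.1 -74.5  14.9]
scene handle 70 [488.1 304.1 186.1] [13.3 13.4 63.7]
scene 249 7 [481.1 262.  252.6] [496.1 335.3 256.9]
scene 257 20 [480.1 265.7 257.5] [499.8 339.  264.6]
scene 265 33 [476.4 254.5 265.1] [498.7 346.9 273. ]
scene 273 34 [478.  256.1 273. ] [497.9 348.9 280.8]
scene 281 27 [478.5 254.2 281.6] [493.1 350.1 288.5]
scene 289 3 [481.1 259.7 289.3] [486.  348.  289.6]
```

View pics/br.png

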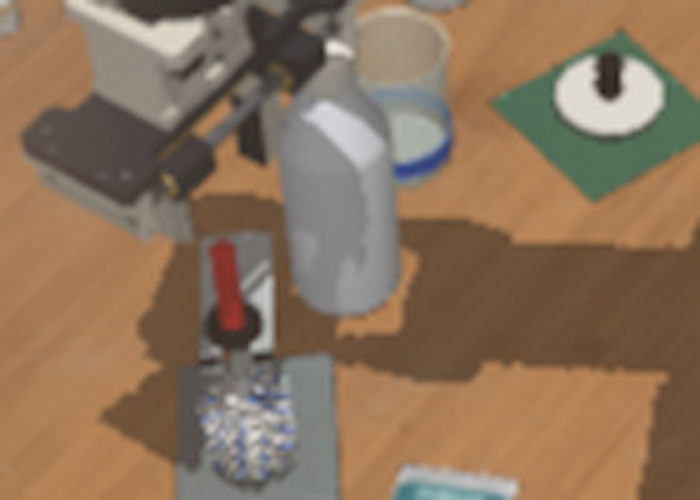

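The lid lies knob up in the middle of the pad, at crop (608,95). The open fingers straddle the red handle at (225,285). Descend and grip.

>>> {"op": "step_arm", "data": {
  "series": "-0.3 0 -0.02 0.3 0 0 0;-0.3 0 -0.02 0.6 0 0 0;-0.3 0 -0.02 0.9 0 0 0;-0.3 0 -0.02 1 0 0 0;-0.3 0 -0.02 1 0 0 0;-0.3 0 -0.02 1 0 0 0;-0.3 0 -0.02 1 0 0 0"
}}

```text
time: 14.45
tool_pos: [490.8, 301.6, 137.9]
tcp_rot: [-3.141, -0.002, 0.0]
contact_force: [-0.1, 0.9, 1.0]
grip_width: 59.9
finger_force: 0.0
```

>>> {"op": "step_arm", "data": {
  "series": "-0.3 0 0 0.05 0 0 0;-0.3 0 0 0.05 0 0 0;1 0 0 0.05 0 0 0;1 0 0 0.05 0 0 0;1 0 0 0.05 0 0 0;1 0 0 0.05 0 0 0;1 0 0 0.05 0 0 0;1 0 0 0.05 0 0 0;1 0 0 0.05 0 0 0;1 0 0 0.05 0 0 0"
}}

```text
time: 15.45
tool_pos: [489.8, 301.4, 132.3]
tcp_rot: [3.141, 0.0, 0.0]
contact_force: [0.2, 0.9, -1.2]
grip_width: 13.5
finger_force: 30.0
```

>>> {"op": "step_arm", "data": {
  "series": "1 0 0 -0.1 0 0 0;1 0 0 -0.2 0 0 0;1 0 0 -0.3 0 0 0;1 0 0 -0.3 0 0 0;1 0 0 -0.3 0 0 0"
}}

```text
time: 15.95
tool_pos: [490.1, 301.5, 156.9]
tcp_rot: [-3.141, -0.001, 0.0]
contact_force: [-0.5, 0.0, -0.5]
grip_width: 13.7
finger_force: 30.0
```

>>> {"op": "step_arm", "data": {
  "series": "1 -0.12 -0.145 0 0 0 0;1 -0.24 -0.29 0 0 0 0;1 -0.36 -0.435 0 0 0 0;1 -0.48 -0.58 0 0 0 0;1 -0.6 -0.73 0 0 0 0;1 -0.64 -0.78 0 0 0 0;1 -0.64 -0.78 0 0 0 0;1 -0.64 -0.78 0 0 0 0"
}}

```text
time: 16.75
tool_pos: [438.8, 363.7, 156.5]
tcp_rot: [3.141, -0.0, 0.001]
contact_force: [0.0, 0.2, -1.0]
grip_width: 13.6
finger_force: 30.0
```

```bash
cat > m.py <<'E'
from h import *
np.set_printoptions(precision=1,suppress=True)
o=readout.get_obs(); T=o['tool_pos']; print(T,o['tcp_rot'])
for n in ('top','scene'):
    p=cam(n); C=cloud(p); x,y,z=C[...,0],C[...,1],C[...,2]; ok=p['depth']>0
    m0=ok&(abs(x-T[0])<35)&(abs(y-T[1])<35)
    b=T[2]+40-152   # expected bristle end
    for a,c in ((0,60),(20,45),(120,130)):
        k=m0&(z>b+a)&(z<b+c)
        if k.sum()>3: print(n,a,k.sum(),(C[k].min(0)+C[k].max(0))/2,np.ptp(C[k],axis=0),C[k].min(0)[2])
E
python3 m.py
python3 - <<'E'
from h import *
p=cam('scene');cv2.imwrite('pics/br2.png',cv2.resize(p['frame'][190:300,200:340,::-1],None,fx=5,fy=5,interpolation=cv2.INTER_CUBIC))
E
```

```text
[438.8 363.7 156.5] [ 3.1 -0.   0. ]
top 0 60 [437.7 356.9  84.8] [51.9 26.3 39. ] 65.28581215400136
top 20 21 [435.2 353.5  76.9] [47.  19.7 23.1] 65.28581215400136
top 120 4 [439.6 348.6 173.7] [9.8 0.4 1.2] 173.05097656849034
scene 0 313 [441.6 366.7  74.1] [55.7 56.5 58.7] 44.7301045099192
scene 20 124 [440.2 365.4  77.1] [52.8 54.  24.8] 64.7014793259391
scene 120 68 [439.4 366.4 169.5] [28.1 34.7  9.6] 164.76194802069782
```

View pics/br2.png

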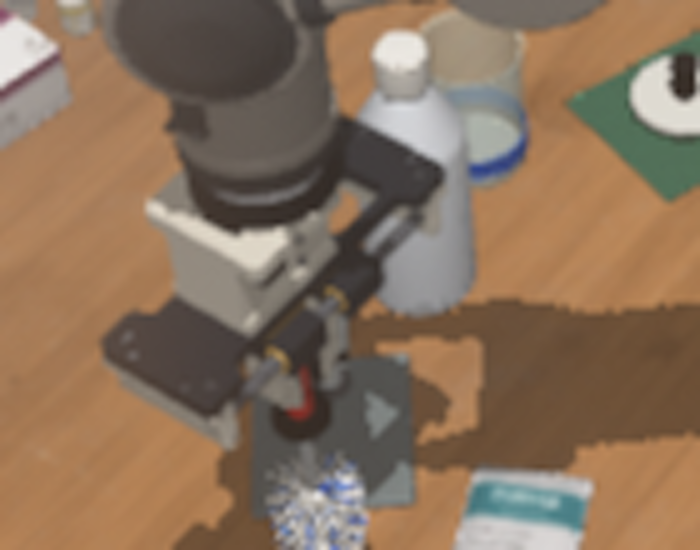

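>>> {"op": "step_arm", "data": {
  "series": "1 0 0 -0.25 0 0 0;1 0 0 -0.5 0 0 0;1 0 0 -0.75 0 0 0;1 0 0 -1 0 0 0;1 0 0 -1 0 0 0"
}}

```text
time: 17.4
tool_pos: [440.4, 364.2, 239.3]
tcp_rot: [-3.139, -0.005, -0.001]
contact_force: [1.2, -0.5, -1.0]
grip_width: 13.7
finger_force: 30.0
```

>>> {"op": "step_arm", "data": {
  "series": "1 -0.05 0.2 -0.1 0 0 0;1 -0.05 0.5 -0.1 0 0 0;1 -0.1 0.8 -0.1 0 0 0;1 -0.1 1 -0.1 0 0 0"
}}

```text
time: 17.8
tool_pos: [429.7, 281.5, 243.7]
tcp_rot: [3.14, 0.002, -0.0]
contact_force: [0.4, 0.3, -0.7]
grip_width: 13.4
finger_force: 30.0
```

Run:
```python
from h import *
np.set_printoptions(precision=1,suppress=True)
for n in ('top','scene'):
    p=cam(n); C=cloud(p); x,y,z=C[...,0],C[...,1],C[...,2]; ok=p['depth']>0
    F=p['frame'].astype(int)
    for d in models.pinpoint(p,'used_beaker')[:3]: print(n,round(d['p'],2),at_z(p,d['position'],0))
    for nm,(a,b) in dict(used=(536,-245),clean=(577,30)).items():
        m=ok&(abs(x-a)<48)&(abs(y-b)<48)
        for z0,z1 in ((93,115),(60,93),(20,60)):
            k=m&(z>z0)&(z<z1); q=C[k]
            if k.sum()>20:
                A=np.c_[2*q[:,:2],np.ones(len(q))]; s=np.linalg.lstsq(A,(q[:,:2]**2).sum(1),rcond=None)[0]
                print(n,nm,z0,k.sum(),'mid',(q.min(0)+q.max(0))/2,np.ptp(q,axis=0),'fit',s[:2],np.sqrt(s[2]+s[0]**2+s[1]**2))
    k=ok&(abs(x-478)<60)&(abs(y+80)<60)&(z>8)&(z<25)&(F.min(-1)>120); q=C[k]
    print(n,'lid',(q.min(0)+q.max(0))/2,np.ptp(q,axis=0))
```

```text
top 0.93 [ 571.3 -376.3    0. ]
top 0.8 [ 440.7 -432.7    0. ]
top 0.68 [ 535.4 -241.9    0. ]
top used 93 101 mid [ 534.1 -246.4  103.6] [73.7 72.7 21.1] fit [ 533.6 -245.8] 35.15434126498176
top used 60 74 mid [ 532.7 -244.4   76.4] [69.9 68.9 32.7] fit [ 532.4 -244.9] 34.256283810915626
top used 20 102 mid [ 531.7 -244.3   40.1] [72.  69.1 39.4] fit [ 532.  -244.8] 34.43256473417409
top clean 93 98 mid [575.6  33.8 104.1] [73.7 71.9 21.5] fit [574.4  33.6] 35.01206102048417
top clean 60 74 mid [573.6  33.1  76.4] [70.3 67.9 32.2] fit [573.2  33.6] 34.17354004024536
top clean 20 96 mid [573.3  32.8  40.1] [71.6 71.2 39.7] fit [573.   33.3] 34.74065255461018
top lid [478.  -83.5  16.5] [75.2 74.7 16.5]
scene 0.8 [ 540.9 -225.9    0. ]
scene 0.61 [ 448.9 -447.2    0. ]
scene 0.53 [ 561.1 -358.2    0. ]
scene used 93 101 mid [ 537.2 -241.4  100.5] [72.1 85.5 14.3] fit [ 537.  -241.8] 35.327210951855584
scene used 60 241 mid [ 537.1 -242.3   76.5] [74.  79.1 32.9] fit [ 537.9 -242.8] 34.925248748805764
scene used 20 186 mid [ 535.8 -240.2   39.9] [69.6 76.5 39.8] fit [ 537.9 -241.7] 34.71473591221847
scene clean 93 44 mid [577.8  32.8  99.5] [72.1 66.3 12.7] fit [579.   37.6] 35.61222241051506
scene clean 60 128 mid [573.3  34.   77.3] [62.6 70.7 31.2] fit [579.2  37.4] 34.936439483340436
scene clean 20 125 mid [567.2  34.2  39.7] [56.6 70.4 39.4] fit [577.6  36.4] 34.32170081795044
scene lid [481.1 -80.8  15.1] [73.5 74.3 13.4]
```

>>> {"op": "step_arm", "data": {
  "series": "1 0 0.35 0 0 0 0;1 0 0.7 0 0 0 0;1 0 1 0 0 0 0"
}}

```text
time: 18.3
tool_pos: [430.7, 203.5, 244.1]
tcp_rot: [3.142, 0.0, 0.002]
contact_force: [1.0, 0.0, -1.0]
grip_width: 13.7
finger_force: 30.0
```

>>> {"op": "step_arm", "data": {
  "series": "1 0 0.35 0 0 0 0;1 0 0.7 0 0 0 0;1 0 1 0 0 0 0"
}}

```text
time: 18.6
tool_pos: [430.9, 123.3, 244.3]
tcp_rot: [-3.142, 0.0, 0.001]
contact_force: [0.1, -0.2, -0.6]
grip_width: 13.2
finger_force: 30.0
```

>>> {"op": "step_arm", "data": {
  "series": "1 0 0.35 0 0 0 0;1 0 0.7 0 0 0 0;1 0 1 0 0 0 0"
}}

```text
time: 18.9
tool_pos: [431.1, 43.2, 244.3]
tcp_rot: [-3.142, -0.0, 0.001]
contact_force: [-0.5, 0.1, -0.3]
grip_width: 13.9
finger_force: 30.0
```

>>> {"op": "step_arm", "data": {
  "series": "1 0 0.35 0 0 0 0;1 0 0.7 0 0 0 0;1 0 1 0 0 0 0"
}}

```text
time: 19.2
tool_pos: [431.3, -37.0, 244.4]
tcp_rot: [-3.141, -0.0, 0.001]
contact_force: [1.4, 0.1, -0.9]
grip_width: 13.5
finger_force: 30.0
```

>>> {"op": "step_arm", "data": {
  "series": "1 0.2 0.35 0 0 0 0;1 0.4 0.7 0 0 0 0;1 0.6 1 0 0 0 0"
}}

```text
time: 19.5
tool_pos: [480.0, -117.2, 244.3]
tcp_rot: [-3.142, -0.0, 0.001]
contact_force: [-0.1, 1.0, -0.1]
grip_width: 13.5
finger_force: 30.0
```

>>> {"op": "step_arm", "data": {
  "series": "1 0.2 0.35 0 0 0 0;1 0.4 0.7 0 0 0 0;1 0.6 1 0 0 0 0;1 0.6 1 0 0 0 0;1 0.6 1 0 0 0 0"
}}

```text
time: 20.0
tool_pos: [527.1, -195.7, 243.6]
tcp_rot: [-3.14, 0.001, 0.0]
contact_force: [-0.8, -0.3, 0.2]
grip_width: 13.6
finger_force: 30.0
```

Remaining shift is about (+8, −50). Then measure the brush against the beaker.

>>> {"op": "step_arm", "data": {
  "series": "1 0.05 0.3 0 0 0 0;1 0.1 0.62 0 0 0 0;1 0.1 0.62 0 0 0 0;1 0.1 0.62 0 0 0 0;1 0.1 0.62 0 0 0 0"
}}

```text
time: 20.5
tool_pos: [534.8, -244.2, 244.7]
tcp_rot: [-3.141, 0.0, 0.002]
contact_force: [0.6, 0.2, -1.3]
grip_width: 13.4
finger_force: 30.0
```

```bash
python3 m.py
python3 - <<'E'
from h import *
p=cam('scene');cv2.imwrite('pics/bk.png',cv2.resize(p['frame'][100:200,290:400,::-1],None,fx=5,fy=5,interpolation=cv2.INTER_CUBIC))
np.set_printoptions(precision=1,suppress=True)
C=cloud(p);x,y,z=C.transpose(2,0,1);k=(p['depth']>0)&(abs(x-536)<48)&(abs(y+243)<48)&(z>60)&(z<93);q=C[k]
A=np.c_[2*q[:,:2],np.ones(len(q))]; print(np.linalg.lstsq(A,(q[:,:2]**2).sum(1),rcond=None)[0][:2])
E
```

```text
[ 534.8 -244.2  244.7] [-3.1  0.   0. ]
top 0 94 [ 524.6 -242.8  166.6] [33.7 53.4 48.9] 142.1726332622986
top 20 37 [ 523.5 -242.8  165.4] [31.3 53.4 24.1] 153.36155211395612
scene 0 202 [ 538.5 -238.7  163.9] [54.7 55.8 56.9] 135.38502569205747
scene 20 74 [ 538.1 -236.9  165.3] [53.8 52.3 23.9] 153.35183349212127
scene 120 37 [ 537.5 -239.6  257.6] [32.9 38.1  8.7] 253.24379756828174
[ 537.4 -242.7]
```

View pics/bk.png

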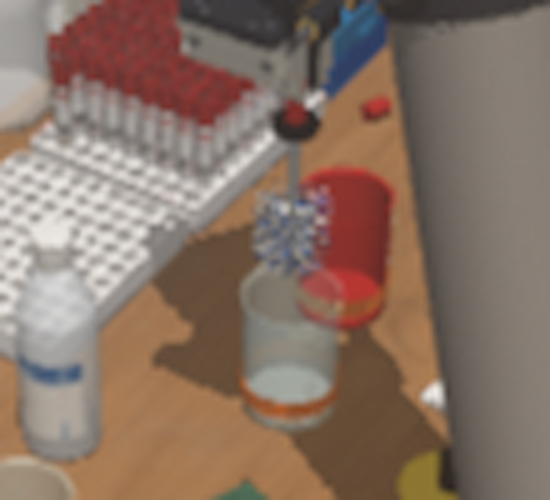

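The brush is over the open beaker, centred to about 3 mm by depth (rim at crop (293,290)). I make a small y trim and enter. I have now viewed 12 pictures, over the limit of 10, so I'll view no more and use numbers only.

>>> {"op": "step_arm", "data": {
  "series": "1 0 0.025 0 0 0 0;1 0 0.025 0.15 0 0 0;1 0 0.025 0.3 0 0 0;1 0 0.025 0.45 0 0 0;1 0 0.025 0.6 0 0 0;1 0 0.025 0.6 0 0 0"
}}

```text
time: 21.25
tool_pos: [533.8, -247.1, 193.8]
tcp_rot: [-3.139, 0.004, 0.0]
contact_force: [-0.2, -0.3, -1.2]
grip_width: 13.5
finger_force: 30.0
```

>>> {"op": "step_arm", "data": {
  "series": "1 0 0 0.25 0 0 0;1 0 0 0.5 0 0 0;1 0 0 0.75 0 0 0;1 0 0 0.88 0 0 0;1 0 0 0.88 0 0 0;1 0 0 0.88 0 0 0"
}}

```text
time: 21.85
tool_pos: [535.4, -248.1, 126.9]
tcp_rot: [3.141, -0.001, 0.0]
contact_force: [0.1, 0.2, -1.0]
grip_width: 13.4
finger_force: 30.0
```

>>> {"op": "step_arm", "data": {
  "series": "1 0 -0.015 0.04 0 0 0;1 0 -0.015 0.08 0 0 0;1 0 -0.015 0.08 0 0 0;1 0 -0.015 0.08 0 0 0"
}}

```text
time: 22.25
tool_pos: [535.0, -246.6, 119.9]
tcp_rot: [3.141, -0.0, 0.0]
contact_force: [0.1, 0.0, -1.1]
grip_width: 13.4
finger_force: 30.0
```

>>> {"op": "step_arm", "data": {
  "series": "1 0 0 0.015 0 0 0;1 0 0 0.015 0 0 0;1 0 0 0.015 0 0 0"
}}

```text
time: 22.55
tool_pos: [534.9, -246.6, 118.5]
tcp_rot: [3.141, -0.0, 0.0]
contact_force: [-0.4, -0.4, -0.9]
grip_width: 13.6
finger_force: 30.0
```

>>> {"op": "step_arm", "data": {
  "series": "1 0 0 0.015 0 0 0;1 0 0 0.015 0 0 0;1 0 0 0.015 0 0 0"
}}

```text
time: 22.85
tool_pos: [535.3, -246.8, 118.0]
tcp_rot: [3.141, -0.001, 0.0]
contact_force: [-0.7, -0.2, 4.3]
grip_width: 13.5
finger_force: 30.0
```

>>> {"op": "step_arm", "data": {
  "series": "1 0 0 -0.25 0 0 0;1 0 0 -0.5 0 0 0;1 0 0 -0.8 0 0 0;1 0 0 -0.8 0 0 0;1 0 0 -0.8 0 0 0;1 0 0 -0.5 0 0 0;1 0 0 -0.25 0 0 0;1 0 0 -0.08 0 0 0;1 0 0 -0.03 0 0 0;1 0 0 0 0 0 0;1 0 0 0.005 0 0 0;1 0 0 0.005 0 0 0;1 0 0 0.005 0 0 0"
}}

```text
time: 24.15
tool_pos: [535.0, -246.3, 117.9]
tcp_rot: [3.141, -0.001, 0.0]
contact_force: [-2.5, 1.4, 12.5]
grip_width: 13.4
finger_force: 30.0
```

>>> {"op": "step_arm", "data": {
  "series": "1 0 0 -0.25 0 0 0;1 0 0 -0.5 0 0 0;1 0 0 -0.8 0 0 0;1 0 0 -0.8 0 0 0;1 0 0 -0.8 0 0 0;1 0 0 -0.5 0 0 0;1 0 0 -0.25 0 0 0;1 0 0 -0.08 0 0 0;1 0 0 -0.03 0 0 0;1 0 0 0 0 0 0;1 0 0 0.005 0 0 0;1 0 0 0.005 0 0 0;1 0 0 0.005 0 0 0"
}}

```text
time: 25.45
tool_pos: [535.0, -246.3, 117.6]
tcp_rot: [3.141, -0.001, 0.0]
contact_force: [-3.1, 3.0, 16.0]
grip_width: 13.5
finger_force: 30.0
```

>>> {"op": "step_arm", "data": {
  "series": "1 0 0 -0.2 0 0 0;1 0 0 -0.45 0 0 0;1 0 0 -0.7 0 0 0;1 0 0 -1 0 0 0;1 0 0 -1 0 0 0"
}}

```text
time: 25.95
tool_pos: [535.8, -247.1, 198.1]
tcp_rot: [3.14, -0.003, 0.0]
contact_force: [0.2, -0.0, -0.3]
grip_width: 13.9
finger_force: 30.0
```

>>> {"op": "step_arm", "data": {
  "series": "1 0 0 -0.25 0 0 0;1 0 0 -0.5 0 0 0;1 0 0 -0.65 0 0 0;1 0 0 -0.65 0 0 0;1 0 0 -0.65 0 0 0;1 0 0 -0.65 0 0 0"
}}

```text
time: 26.55
tool_pos: [534.4, -246.2, 246.9]
tcp_rot: [-3.14, 0.002, 0.0]
contact_force: [0.1, 0.6, -1.2]
grip_width: 12.9
finger_force: 30.0
```

```bash
python3 m.py
python3 - <<'E'
from h import *
p=cam('scene')
np.set_printoptions(precision=1,suppress=True)
C=cloud(p);x,y,z=C.transpose(2,0,1)
for a,b in((60,93),(20,60)):
    k=(p['depth']>0)&(abs(x-536)<48)&(abs(y+243)<48)&(z>a)&(z<b);q=C[k]
    A=np.c_[2*q[:,:2],np.ones(len(q))]; print('beaker',np.linalg.lstsq(A,(q[:,:2]**2).sum(1),rcond=None)[0][:2])
E
```

```text
[ 534.4 -246.2  246.9] [-3.1  0.   0. ]
top 0 106 [ 518.6 -244.9  168.5] [30.6 54.6 52.6] 142.1691568126543
top 20 40 [ 516.9 -243.2  167.3] [27.2 46.6 24.6] 154.9450080357614
scene 0 195 [ 535.2 -238.8  166.5] [54.  55.1 56.5] 138.24828017899972
scene 20 78 [ 535.6 -240.8  167.5] [53.3 51.  24.4] 155.25759527720086
scene 120 39 [ 536.7 -240.5  259.9] [32.1 35.7  9.6] 255.08860948856233
beaker [ 538.1 -242.5]
beaker [ 538.1 -242.3]
```

>>> {"op": "step_arm", "data": {
  "series": "1 -0.2 -0.35 0 0 0 0;1 -0.4 -0.7 0 0 0 0;1 -0.6 -1 0 0 0 0"
}}

```text
time: 27.0
tool_pos: [486.1, -165.4, 247.9]
tcp_rot: [-3.141, 0.001, 0.0]
contact_force: [0.6, 0.9, -1.0]
grip_width: 13.3
finger_force: 30.0
```

>>> {"op": "step_arm", "data": {
  "series": "1 -0.2 -0.35 0 0 0 0;1 -0.4 -0.7 0 0 0 0;1 -0.6 -1 0 0 0 0"
}}

```text
time: 27.3
tool_pos: [437.9, -85.3, 248.3]
tcp_rot: [-3.141, 0.0, 0.0]
contact_force: [0.4, -0.3, -0.0]
grip_width: 13.8
finger_force: 30.0
```

>>> {"op": "step_arm", "data": {
  "series": "1 0 -0.35 0 0 0 0;1 0 -0.7 0 0 0 0;1 0 -1 0 0 0 0"
}}

```text
time: 27.6
tool_pos: [438.5, -5.3, 248.5]
tcp_rot: [-3.142, -0.0, 0.0]
contact_force: [0.9, -0.8, -0.8]
grip_width: 13.8
finger_force: 30.0
```

>>> {"op": "step_arm", "data": {
  "series": "1 0 -0.35 0 0 0 0;1 0 -0.7 0 0 0 0;1 0 -1 0 0 0 0"
}}

```text
time: 27.9
tool_pos: [438.5, 74.7, 248.4]
tcp_rot: [-3.142, 0.0, 0.001]
contact_force: [-0.0, -0.4, -0.6]
grip_width: 13.5
finger_force: 30.0
```

>>> {"op": "step_arm", "data": {
  "series": "1 0 -0.35 0 0 0 0;1 0 -0.7 0 0 0 0;1 0 -1 0 0 0 0"
}}

```text
time: 28.2
tool_pos: [438.5, 154.8, 248.3]
tcp_rot: [-3.142, 0.0, 0.001]
contact_force: [-0.1, 0.7, -0.4]
grip_width: 13.5
finger_force: 30.0
```

>>> {"op": "step_arm", "data": {
  "series": "1 0 -0.35 0 0 0 0;1 0 -0.7 0 0 0 0;1 0 -1 0 0 0 0"
}}

```text
time: 28.5
tool_pos: [438.5, 234.8, 248.2]
tcp_rot: [3.142, 0.0, 0.001]
contact_force: [-0.1, -0.3, -0.8]
grip_width: 13.6
finger_force: 30.0
```

>>> {"op": "step_arm", "data": {
  "series": "1 0 -0.35 0 0 0 0;1 0 -0.7 0 0 0 0;1 0 -1 0 0 0 0;1 0 -1 0 0 0 0;1 0 -1 0 0 0 0;1 0 -1 0 0 0 0"
}}

```text
time: 29.1
tool_pos: [438.7, 312.6, 248.3]
tcp_rot: [3.141, 0.0, -0.0]
contact_force: [-0.2, -1.0, -1.4]
grip_width: 13.5
finger_force: 30.0
```

>>> {"op": "step_arm", "data": {
  "series": "1 0 -0.3 0 0 0 0;1 0 -0.64 0 0 0 0;1 0 -0.64 0 0 0 0;1 0 -0.64 0.3 0 0 0;1 0 -0.64 0.6 0 0 0;1 0 -0.64 0.9 0 0 0;1 0 -0.64 0.9 0 0 0"
}}

```text
time: 29.8
tool_pos: [437.2, 362.2, 173.5]
tcp_rot: [3.138, 0.006, -0.001]
contact_force: [-0.1, 0.5, -0.7]
grip_width: 13.4
finger_force: 30.0
```

>>> {"op": "step_arm", "data": {
  "series": "1 0 0 0.12 0 0 0;1 0 0 0.24 0 0 0;1 0 0 0.24 0 0 0;1 0 0 0.24 0 0 0"
}}

```text
time: 30.2
tool_pos: [438.9, 364.6, 157.7]
tcp_rot: [-3.141, -0.0, 0.0]
contact_force: [-0.4, -0.4, -0.3]
grip_width: 13.5
finger_force: 30.0
```

```bash
python3 m.py
```

```text
[438.9 364.6 157.7] [-3.1 -0.   0. ]
top 0 54 [435.3 359.   80.2] [51.7 28.2 50.6] 54.86622722365988
top 20 25 [433.7 359.   78.6] [45.5 28.2 24. ] 66.62518814954737
scene 0 305 [438.  369.6  77.7] [50.7 55.2 55.4] 49.96928709491327
scene 20 117 [438.3 369.5  78.4] [50.2 49.6 24.3] 66.263360384458
scene 120 69 [439.1 368.2 170.6] [30.9 35.8  9.7] 165.69009172247254
```

>>> {"op": "step_arm", "data": {
  "series": "1 0.12 0.15 0 0 0 0;1 0.24 0.3 0 0 0 0;1 0.36 0.45 0 0 0 0;1 0.48 0.6 0 0 0 0;1 0.58 0.72 0 0 0 0;1 0.64 0.79 0 0 0 0;1 0.64 0.79 0 0 0 0;1 0.64 0.79 0 0 0 0"
}}

```text
time: 31.1
tool_pos: [489.8, 301.5, 157.2]
tcp_rot: [-3.141, 0.0, 0.0]
contact_force: [1.0, -0.4, -1.3]
grip_width: 13.2
finger_force: 30.0
```

>>> {"op": "step_arm", "data": {
  "series": "1 0 0 0.1 0 0 0;1 0 0 0.2 0 0 0;1 0 0 0.27 0 0 0;1 0 0 0.3 0 0 0;1 0 0 0.3 0 0 0;1 0 0 0.3 0 0 0"
}}

```text
time: 31.7
tool_pos: [490.0, 301.5, 133.4]
tcp_rot: [3.142, -0.0, 0.0]
contact_force: [0.9, -1.3, -0.4]
grip_width: 13.7
finger_force: 30.0
```

```bash
python3 m.py
```

```text
[490.  301.5 133.4] [ 3.1 -0.   0. ]
top 0 36 [473.5 290.   55.2] [20.3 21.7 47.5] 31.390612220895797
top 20 19 [473.  290.   53.3] [19.3 21.7 23.7] 41.451356962111
top 120 27 [507.1 276.2 145.7] [31.1 17.6  8.3] 141.53111585696632
scene 0 287 [490.8 298.8  51.7] [55.7 64.3 59.2] 22.114036053461803
scene 20 115 [488.4 306.6  53.9] [50.8 48.6 24.8] 41.500440086327764
scene 120 81 [487.  309.  146.4] [50.7 53.   9.8] 141.49399890442243
```

Lower the last millimetre or so to contact.

>>> {"op": "step_arm", "data": {
  "series": "1 0 0 0.015 0 0 0;1 0 0 0.015 0 0 0;1 0 0 0.015 0 0 0"
}}

```text
time: 32.1
tool_pos: [490.0, 301.4, 132.1]
tcp_rot: [3.142, -0.0, 0.0]
contact_force: [-0.2, 1.3, -0.8]
grip_width: 13.5
finger_force: 30.0
```

>>> {"op": "step_arm", "data": {
  "series": "1 0 0 0.01 0 0 0;1 0 0 0.01 0 0 0;1 0 0 0.01 0 0 0"
}}

```text
time: 32.4
tool_pos: [490.0, 301.5, 131.5]
tcp_rot: [-3.141, -0.0, 0.0]
contact_force: [-1.1, 0.5, 2.1]
grip_width: 13.6
finger_force: 30.0
```

Contact (about 3 N). Release in small steps and rise straight up.

>>> {"op": "step_arm", "data": {
  "series": "0.5 0 0 0 0 0 0;0.5 0 0 0 0 0 0;0.3 0 0 0 0 0 0;0 0 0 0 0 0 0;-0.3 0 0 0 0 0 0;-0.3 0 0 0 0 0 0;-0.3 0 0 0 0 0 0;-0.3 0 0 0 0 0 0;-0.3 0 0 -0.25 0 0 0;-0.3 0 0 -0.5 0 0 0;-0.3 0 0 -1 0 0 0;-0.3 0 0 -1 0 0 0"
}}

```text
time: 33.6
tool_pos: [492.5, 302.6, 216.8]
tcp_rot: [-3.138, -0.009, 0.0]
contact_force: [0.8, -0.7, -0.7]
grip_width: 59.6
finger_force: 0.0
```

>>> {"op": "step_arm", "data": {
  "series": "-0.3 0 0 -0.3 0 0 0;-0.3 -0.5 0 -0.3 0 0 0;-0.3 -1 0 -0.3 0 0 0;-0.3 -1 0 -0.3 0 0 0;-0.3 -1 0 -0.3 0 0 0;-0.3 -1 0 -0.3 0 0 0;-0.3 -1 0 -0.3 0 0 0"
}}

```text
time: 34.3
tool_pos: [410.9, 301.3, 235.0]
tcp_rot: [3.141, -0.0, -0.0]
contact_force: [0.1, -1.0, -0.1]
grip_width: 60.0
finger_force: 0.0
```

Run:
```python
from h import *
np.set_printoptions(precision=1,suppress=True)
for n in ('scene','top'):
    p=cam(n); C=cloud(p); x,y,z=C.transpose(2,0,1); ok=p['depth']>0; F=p['frame'].astype(int); r,g=F[...,0],F[...,1]
    def rep(nm,k):
        if k.sum()>3: q=C[k]; print(n,nm,k.sum(),np.median(q,0),(q.min(0)+q.max(0))/2,np.ptp(q,axis=0))
    B=lambda a,b,s,c,d: ok&(abs(x-a)<s)&(abs(y-b)<s)&(z>c)&(z<d)
    rep('handle',B(490,300,45,150,225)&(r>g+50)); rep('handletop',B(490,300,45,200,222)&(r>g+50)); rep('head',B(490,300,45,25,75))
    rep('lid',B(478,-80,60,8,25)&(F.min(-1)>120)); rep('beaker',B(536,-244,48,60,93)); rep('clean',B(577,34,48,60,93))
    rep('tall',B(540,143,45,190,235)); rep('slim',B(655,-117,45,175,215))
```

```text
scene handle 53 [486.8 308.3 174.7] [490.1 306.8 179.4] [12.2 12.5 55.8]
scene head 248 [484.2 311.3  59.6] [498.2 295.7  50.2] [71.1 75.5 49.4]
scene lid 219 [476.1 -74.6  14.5] [481.4 -82.9  15.3] [75.3 79.6 13.5]
scene beaker 162 [ 524.7 -222.9   76.8] [ 530.9 -244.3   76.5] [61.2 79.4 32.4]
scene clean 10 [546.   32.   64.3] [549.1  43.8  71.5] [18.6 43.9 21.9]
scene slim 20 [ 656.8 -115.9  193.1] [ 657.8 -116.7  194.1] [20.9 17.2  8.8]
top handle 32 [486.5 298.9 201. ] [487.3 302.1 186. ] [12.6 15.2 64.9]
top handletop 16 [488.3 301.9 209.7] [487.4 302.8 210.3] [12.4 13.8 16.2]
top head 4 [496.9 280.9  53.1] [496.1 281.9  48.1] [ 4.3  9.5 30.5]
top lid 297 [476.  -82.3  16.7] [476.8 -81.8  16.7] [72.6 71.3 16.6]
top beaker 73 [ 538.1 -246.    77.1] [ 532.6 -244.3   76.5] [70.6 68.8 33. ]
top clean 71 [585.1  33.2  73.9] [573.4  32.2  76.6] [70.2 66.6 31.9]
top tall 99 [535.  143.  213.7] [536.  143.8 207.9] [33.8 32.3 34. ]
top slim 74 [ 649.6 -117.5  193.4] [ 651.6 -117.5  190.1] [27.6 26.4 27.5]
```

```bash
python3 -c "
from plant import order; print(order.close_job())"
```

```text
the job is handed in; nothing more can be done
None
```

I handed the job in at about 34 s: the lid is knob up on the pad, the beaker got its three strokes to the bottom, the brush hangs in its stand about 4 mm toward the open end from where it hung before, and depth checks showed nothing else moved; I viewed 12 pictures, over the limit of 10.

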